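# Set and lock the levelling screw of a field microscope

### The arm

A 6-joint arm with a two-finger parallel gripper is mounted at the origin on the work surface. World frame = base frame: x ahead of the robot, y to its left, z up, the work surface at z = 0. Lengths are in m, angles in degrees, forces in N, time in s.
With the tool pointing down it reaches from about 0.375 to 0.75 m from the base axis. Payload 9 kg.
Tool frame: the origin (TCP) lies at the very end of the fingers, on their centre line; the grasp point (between the pads) lies arm.tcp_to_grasp behind it (arm.tcp_to_grasp is the distance from the TCP to the grasp point, in m); z points along the fingers, y is the line along which they close (so a half turn about z gives the same grasp; the last joint's range is limited). The gripper opens to 85 mm and grips with 20 to 120 N. Pads are 22 mm wide; open, the fingers measure 114 mm over their backs; the gripper's body (76 mm by 85 mm) begins 54 mm behind the grasp point. The pads swing forward as they close: fully open they stand 13 mm farther back than shut.
Start: joints at [-80.254, 5.964, 5.575, 89.605, 0, 77.527], TCP at [0.227, -0.555, 0.21] pointing down, gripper open.
Joint ranges: [-171.21, 171.21], [-48.23, 106.86], [-62.78, 66.21], [-105.2, 120.99], [-86.42, 89.51], [-180, 180]. Speed limits (degrees/s): [127.2, 127.2, 147.25, 180, 180, 180].

### API

Orientations are given as [roll, pitch, yaw] about the fixed x, y, z axes, in that order (R = Rz(yaw) Ry(pitch) Rx(roll)).
In Python, from rig import arm gives the robot as it stands.
- The arm moves only by the tool send_rows, never from a script. Its argument "deltas" is text: rows parted by semicolons, each of 7 numbers parted by spaces: the shift along the world's x, y, z normalised to -1 to 1, where 1 is 0.4 m, then the turn, a rotation vector about the world's x, y, z normalised to -1 to 1, where 1 is pi rad, then the opening in per cent of the stroke, from 0 (shut) to 100 (fully open). In form: x y z ax ay az jaw; .... A call has exactly 8 rows; each row is the pose to reach, as a shift and turn from the pose commanded when the call began, turning the shorter way round; what a row does not reach only later rows make up. A row lasts 1/8 s, in which the tool goes at most 62.5 mm and 10.7 degrees, less where a joint would pass 70% of its speed; a pose out of reach is approached as far as the arm can. A call with a number of a shift or a turn outside -1 to 1 is refused whole. A call with a gripper value outside its range is refused whole. The fingers move at their own pace and stop on an object; "newtons" is the grip in N (left out, the last holds). Time passes only in rows, so rows that repeat a pose let the fingers close, or fill a call up. It gives the time, the measured TCP pose, the force, the opening and the grip force at its end, in the units of the state.
- arm.get_obs(): the state, without advancing time (a new reading comes with each control period).
- arm.grab_frame(name): name is "scene" or "top"; returns a dict with "img" (384x512x3 uint8, blue, green, red), "vertical_fov" (degrees; the focal length in pixels is half the picture's height over the tangent of half this angle, whatever the lens; pixels are square), "cx", "cy" (the principal point, pixels), "xyz" and "orientation" of the camera in the world. Camera axes: x right, y down, z forward; pixel columns grow to the right and rows downward; lengths in m; the calibration is good to about 2 mm. A picture is of the moment at which its call begins. There is no depth.
- arm.close_job(): hands the job in; it is judged then, once.
The state is a dict: "clock": time; "q": joint angles; "qvel": joint speeds; "effort": joint torques, N m; "eef_pos": TCP position; "eef_rot": TCP orientation; "wrist_force": force on the tool from outside, world axes, zero at the start; "torque": the same for the moment, N m; "width": finger opening in m; "grip_force": force on a finger pad.
Only numpy, scipy, OpenCV 4.12 (cv2) and the standard library are available. Lean on these libraries where they do the work, as an engineer would, in place of code of your own. Each camera call takes 0.05 s, during which the arm holds its last target. There are 200 camera calls.

### The job

At the free end of the microscope's base plate, turn the black bar handle of the levelling screw until it lies parallel to the plate's long edges. Then run the winged jam nut below it clockwise (seen from above) down onto its boss and tighten it to about half a newton metre, never over one, so that it stays tight with the handle still parallel. Let go at the end, and leave the bottle on the plate and the things around it where they stand.

Things in the scene. Friction and masses are not known exactly. Their poses are not given: they have to be found in the camera images.
- plate: grey base plate fixed to the table, 180 mm (its x) by 370 mm (its y, the long edges), 20 mm thick; top face 35 mm above the table, origin on the table under its centre. The microscope (400 mm high) stands on its +y half, from y = +20 mm on. The levelling screw is near the -y end, on the vertical axis x = -20, y = -130 mm
- boss_top (a point): centre of the flat top of the fixed aluminium boss, 52 mm wide, 50 mm above the table. Boss, sleeve, nut and screw share this vertical axis. A spring washer 2 mm thick lies on the boss; the nut seats on it. The rules read the tightness as the force between the nut's bearing (nut_c0) and the washer's (washer_c0): 14 mm off the axis, so 14 N for each 0.2 N m above the running torque
- nut: steel winged self-locking jam nut on a threaded sleeve over the boss. Origin on the axis at its underside, which starts 1 to 3 mm above the washer. Collar 38 mm wide, hub 31 mm wide, to 22 mm above the underside. Right-hand thread, lead 4 mm a turn: clockwise from above lowers it. It seats after some 2 to 4.5 rad, not known beforehand: feel for it. It does not turn the screw, nor the screw it
- wing (a point): middle of the nut's wing on its +x side, 27 mm from the axis, 18 mm above the nut's underside; same axes as the nut. Two flat wings along +x and -x, each 11 to 42 mm from the axis, 10 mm thick (y), 7 to 29 mm above the underside. It takes 0.25 N m to keep turning; once seated the torque climbs by some 1.2 N m per rad on top. It stays where it is left, also when tight
- screw_bar (a point): centre of the screw's bar handle, on the axis, 101 mm above the table: black bar 40 mm long (its x), 10 mm thick (its y), 18 mm high (92 to 110 mm above the table). It starts 0.45 to 1.57 rad out of line with the plate's y axis; either end may point either way. It turns with about 0.15 N m and does not rise; by the shorter way no stop is met until 0.35 rad past parallel
- oil: amber dropper bottle, 26 mm wide, 55 mm high, standing on the base plate between screw and microscope; origin under its centre
- reagent: white plastic bottle, 48 mm wide, 100 mm high, on the table; origin under its centre
- jar: glass specimen jar with steel lid, 60 mm wide, 65 mm high, on the table; origin under its centre
- slide_box: closed blue slide box, 100 x 160 x 34 mm, on the table; origin under its centre
- dish: shallow clear dish, 90 mm wide, 16 mm high, on the table; origin under its centre
- driver: screwdriver, 170 mm long, lying on the table; its x axis runs along it
- mug: white mug, 80 mm wide, 90 mm high, on the table; origin under its centre

How it is judged (in metres and radians):
On the way, in this order (a step that is already met when the one before it is completed fails the run):
1. the bar handle is turned parallel to the plate's long edges, within 0.14 rad (angle between the x axis of screw_bar and the y axis of plate, either way round below 0.14 rad), for 0.3 s.
2. then the jam nut is run down and tightened, pressing its washer with over 8 N (about 0.37 N m in all) (contact force between nut_c0 and washer_c0 above 8 N), for 0.3 s.
At the end, for the whole second after the job is handed in: The jam nut is at rest and presses its washer with over 8 N (about 0.37 N m in all), and the bar handle still lies within 0.14 rad of parallel to the plate's long edges (angle between the x axis of screw_bar and the y axis of plate, either way round below 0.14 rad and contact force between nut_c0 and washer_c0 above 8 N and angular speed of nut below 0.05 rad/s); the robot touches nothing.
It fails at once if the jam nut is overtightened: over 57 N on its washer (about 1.05 N m in all) (contact force between nut_c0 and washer_c0 above 57 N).
It fails at once if a bystander is moved by more than 20 mm (distance of any of oil, reagent, jar, slide_box, dish, driver, mug from where it was at the start of the episode above 0.02 m).
It also fails if it takes over 69 s, if anything falls off the work surface, if the arm or the gripper's body presses on something with over 40 N, if the wrist force passes 120 N, or if a joint passes its speed limit or range.

## Working session

There is one attempt and no reset: what is moved stays moved. The work goes in short steps, Python scripts to look and compute and a tool call to move; the robot and the scene stay as the last step left them, time stands still between calls to the robot, and variables do not carry over. Pictures are saved under pics/ and viewed, at most 10 in all, crops included, and the job is handed in when it is done.

Besides the shell and the picture viewer there is one more tool, called by a JSON object that holds its "op" and its "data", one argument or row to a line. send_rows: Moves the arm, as the interface text tells. Its arguments: {"type":"object","properties":{"deltas":{"type":"string"},"newtons":{"type":"number"}},"required":["deltas"]}

```bash
mkdir -p pics; ls; python3 - <<'E'
from rig import arm
import cv2
print(arm.get_obs(), arm.tcp_to_grasp)
for n in("scene","top"):
    f=arm.grab_frame(n); cv2.imwrite(f"pics/{n}0.png",f["img"]); f.pop("img"); print(n,f)
E
```

```text
pics
{'clock': 0.0, 'q': array([-8.02531160e+01,  6.00034831e+00,  5.52919186e+00,  8.96058507e+01,
       -9.35893294e-04,  7.75294161e+01]), 'qvel': array([-0.01808185,  0.14804412, -0.01569678, -0.02727888, -0.06414871,
        0.0698698 ]), 'effort': array([-3.54879521e-03, -5.56925082e+01,  5.03652513e+01,  1.64239289e-02,
       -4.48986439e-04,  1.25572521e-05]), 'eef_pos': array([ 0.22684183, -0.55507978,  0.20922516]), 'eef_rot': array([-1.79924608e+02, -1.57149877e-02,  2.22174581e+01]), 'wrist_force': array([-1.49462164,  0.18376719,  1.12878343]), 'torque': array([-0.00449802,  0.03109471,  0.01774275]), 'grip_force': 0.0, 'width': 0.0850931066386777} 0.0187
scene {'vertical_fov': 49.249678431487034, 'cx': 253.2249514218326, 'cy': 195.19512678840525, 'xyz': array([1.1492188 , 0.31857289, 0.57451303]), 'orientation': array([-122.60074027,    1.00866505,  126.17262867])}
top {'vertical_fov': 51.097492011861085, 'cx': 261.97116780261626, 'cy': 190.8591728028247, 'xyz': array([ 0.35923843, -0.13065047,  0.94643446]), 'orientation': array([-166.28374795,    0.30525983,  -93.17856201])}
```

View pics/scene0.png

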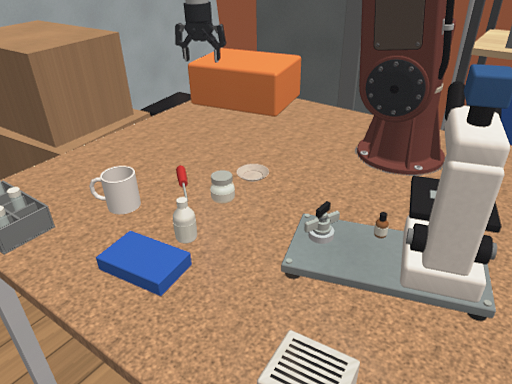

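View pics/top0.png

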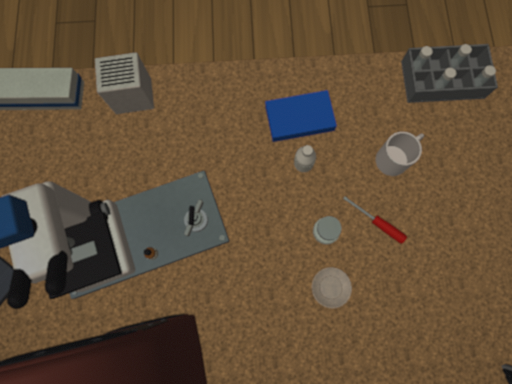

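The scene picture shows the plate with the boss near (320,230). In the top picture the plate's free end has corners near (207,172) and (228,240), the screw is at (195,218) and the oil bottle at (150,253). I'll zoom in on both.

```bash
cat > h.py <<'E'
import numpy as np, cv2
from scipy.spatial.transform import Rotation as R
from rig import arm
def ray(f,u,v):
    F=192/np.tan(np.radians(f["vertical_fov"]/2))
    d=R.from_euler("xyz",f["orientation"],degrees=True).as_matrix()@np.array([(u-f["cx"])/F,(v-f["cy"])/F,1])
    return f["xyz"],d
def at_z(f,u,v,z):
    o,d=ray(f,u,v); return o+d*(z-o[2])/d[2]
def proj(f,p):
    F=192/np.tan(np.radians(f["vertical_fov"]/2))
    c=R.from_euler("xyz",f["orientation"],degrees=True).as_matrix().T@(np.array(p)-f["xyz"])
    return f["cx"]+F*c[0]/c[2],f["cy"]+F*c[1]/c[2]
def crop(n,u0,v0,w,h,k,out):
    f=arm.grab_frame(n); c=f["img"][v0:v0+h,u0:u0+w]
    cv2.imwrite(out,cv2.resize(c,None,fx=k,fy=k,interpolation=cv2.INTER_CUBIC)); return f
E
python3 - <<'E'
from h import *
a=crop("top",125,160,110,90,7,"pics/t1.png")
b=crop("scene",270,190,130,95,6,"pics/s1.png")
E
```

```text
(no output)
```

View pics/t1.png

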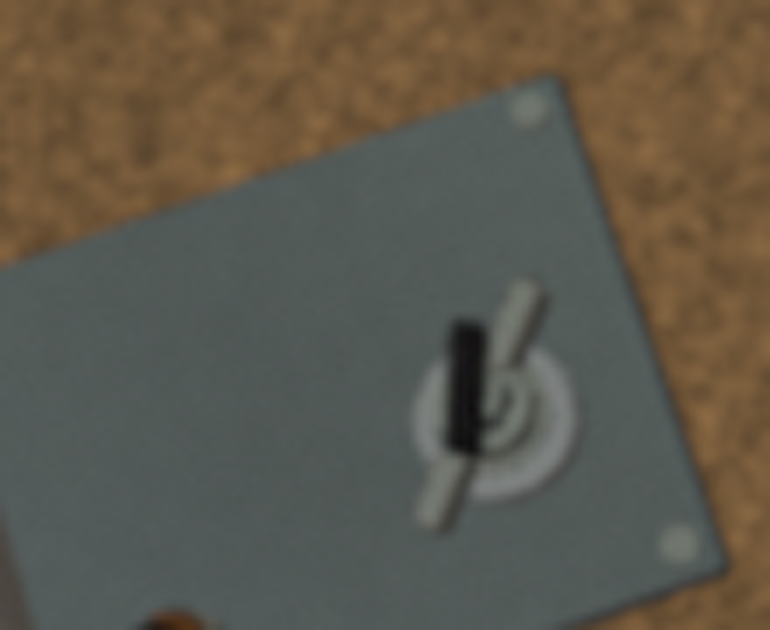

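View pics/s1.png

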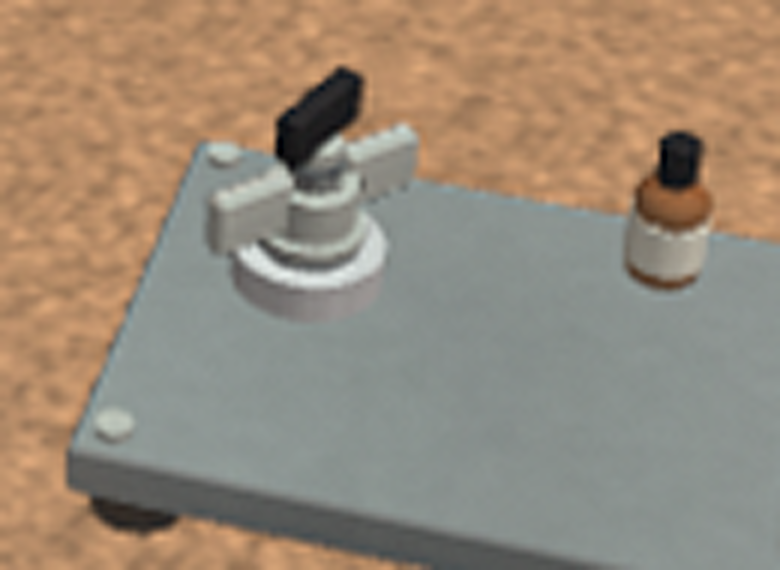

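The top crop shows plate corners at (558,75) and (728,572), the long edge through (0,268), and the boss centre at about (495,418). The bar's ends are at (467,322) and (463,455), and the wing tips at (528,288) and (434,527). The scene crop confirms that the bar sits above the wings and the oil bottle stands clear.

```bash
python3 - <<'E'
from h import *
f=arm.grab_frame("top"); g=arm.grab_frame("scene")
T=lambda u,v,z: at_z(f,125+(u+.5)/7-.5,160+(v+.5)/7-.5,z)[:2]
S=lambda u,v,z: at_z(g,270+(u+.5)/6-.5,190+(v+.5)/6-.5,z)[:2]
ang=lambda a,b:np.degrees(np.arctan2(*(b-a)[::-1]))
A,B,C=T(558,75,.035),T(728,572,.035),T(0,268,.035)
print("corners",A,B,np.linalg.norm(A-B),"plate y",ang(A,C),"plate -x/x dir",ang(A,B),ang(B,A))
for yaw in (ang(A,C)-90,):
    c,s=np.cos(np.radians(yaw)),np.sin(np.radians(yaw)); M=np.array([[c,-s],[s,c]])
    for p,l in ((A,(90,-185)),(A,(-90,-185)),(B,(90,-185)),(B,(-90,-185))):
        o=p-M@(np.array(l)/1e3); print(l,o,"axis",o+M@np.array([-.02,-.13]))
print("boss",T(495,418,.05),"bar",(T(467,322,.11)+T(463,455,.11))/2,ang(T(467,322,.11),T(463,455,.11)))
print("wing",(T(528,288,.083)+T(434,527,.083))/2,ang(T(528,288,.083),T(434,527,.083)),np.linalg.norm(T(528,288,.083)-T(434,527,.083)))
print("scene corners",S(200,143,.035),S(70,450,.035),"boss",S(310,240,.05),"bar ends",S(345,75,.11),S(288,125,.11),(S(345,75,.11)+S(288,125,.11))/2)
print("wing",S(405,130,.083),S(225,198,.083))
print("oil",S(678,145,.09), "angbar",ang(S(345,75,.11),S(288,125,.11)),"wing",ang(S(405,130,.083),S(225,198,.083)))
E
```

```text
corners [ 0.63943159 -0.00457628] [ 0.46841183 -0.0560018 ] 0.17858426587404141 plate y 106.77896786967214 plate -x/x dir -163.26400479303518 16.735995206964816
(90, -185) [0.49985742 0.14656621] axis [0.51823736 0.01632728]
(-90, -185) [0.67219402 0.19852868] axis [0.69057396 0.06828975]
(90, -185) [0.32883767 0.09514069] axis [ 0.34721761 -0.03509824]
(-90, -185) [0.50117427 0.14710316] axis [0.5195542  0.01686423]
boss [0.5204802  0.01614912] bar [0.51933839 0.01522954] 177.52393141645103
wing [0.5184737  0.01489346] 157.62168815747873 0.07977617998149428
scene corners [ 0.47166796 -0.05126196] [0.64064323 0.0007824 ] boss [0.51892506 0.01909709] bar ends [0.50450024 0.01967792] [0.54097366 0.01830465] [0.52273695 0.01899129]
wing [0.4856664  0.03489752] [0.5543859  0.00430387]
oil [0.45171484 0.11685186] angbar -2.156233978637327 wing -23.998442290599414
```

{"op": "send_rows", "data": {
  "deltas": "0.0456 0.0894 0 0 0 0.0556 60; 0.0912 0.1788 0 0 0 0.1111 60; 0.1369 0.2681 0 0 0 0.1667 60; 0.1825 0.3575 0 0 0 0.2222 60; 0.2281 0.4469 0 0 0 0.2778 60; 0.2737 0.5363 0 0 0 0.3333 60; 0.3194 0.6256 0 0 0 0.3889 60; 0.365 0.715 0 0 0 0.4444 60",
  "newtons": 40
}}

```text
clock: 1.3
eef_pos: [0.3734, -0.2683, 0.2101]
eef_rot: [180.0, 0.0, 102.5]
wrist_force: [-0.1, -0.4, 0.3]
width: 0.0515
grip_force: 0.0
```

{"op": "send_rows", "data": {
  "deltas": "0.046 0.0894 0 0 0 0.0523 60; 0.092 0.1788 0 0 0 0.1047 60; 0.138 0.2681 0 0 0 0.157 60; 0.184 0.3575 0 0 0 0.2094 60; 0.23 0.4469 0 0 0 0.2617 60; 0.276 0.5363 0 0 0 0.314 60; 0.322 0.6256 0 0 0 0.3664 60; 0.3675 0.715 0 0 0 0.4187 60"
}}

```text
clock: 2.3
eef_pos: [0.5204, 0.0178, 0.2101]
eef_rot: [-180.0, 0.0, 177.9]
wrist_force: [0.7, -0.7, 0.4]
width: 0.051
grip_force: 0.0
```

{"op": "send_rows", "data": {
  "deltas": "0 0 -0.05 0 0 0 60; 0 0 -0.1 0 0 0 60; 0 0 -0.15 0 0 0 60; 0 0 -0.2 0 0 0 60; 0 0 -0.24 0 0 0 60; 0 0 -0.275 0 0 0 60; 0 0 -0.305 0 0 0 60; 0 0 -0.305 0 0 0 60"
}}

```text
clock: 3.3
eef_pos: [0.5193, 0.0166, 0.0871]
eef_rot: [180.0, -0.1, 177.6]
wrist_force: [-0.4, 0.1, 0.1]
width: 0.0512
grip_force: 0.0
```

```bash
python3 - <<'E'
from h import *
f=crop("scene",250,120,160,130,5,"pics/s2.png")
o=arm.get_obs(); print(o["eef_pos"],o["wrist_force"],o["torque"],o["q"])
E
```

```text
[0.51981552 0.01653277 0.08793297] [0.7110832  0.27753215 0.21618129] [ 0.05465317 -0.02835745 -0.04533904] [-1.26111335e+01 -7.29912728e+00 -2.02924355e+01  7.70214626e+01
  4.71756223e-03 -1.01870020e+01]
```

View pics/s2.png

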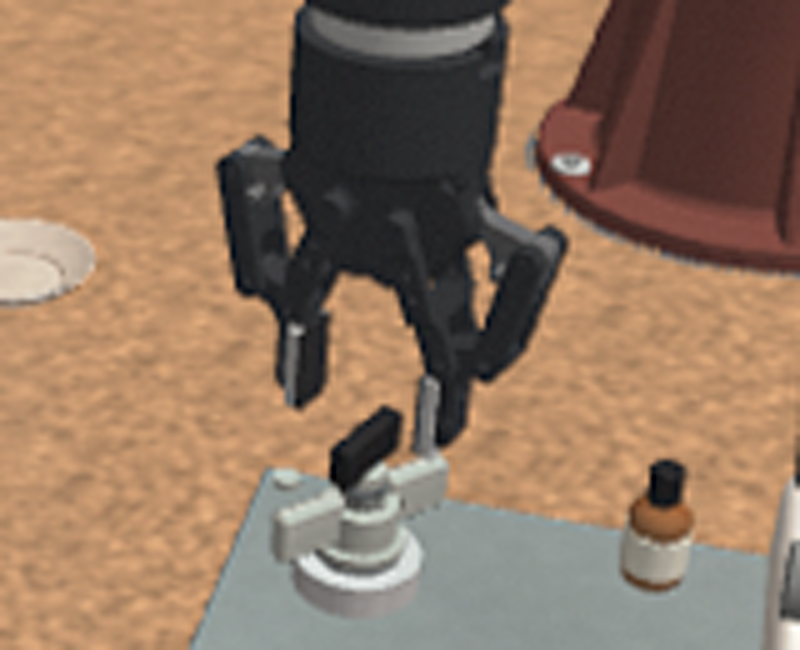

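The open fingers, at (300,370) and (437,420), straddle the bar at (367,445). They clear the wings and the oil bottle. Closing now.

{"op": "send_rows", "data": {
  "deltas": "0 0 0 0 0 0 0; 0 0 0 0 0 0 0; 0 0 0 0 0 0 0; 0 0 0 0 0 0 0; 0 0 0 0 0 0 0; 0 0 0 0 0 0 0; 0 0 0 0 0 0 0; 0 0 0 0 0 0 0",
  "newtons": 40
}}

```text
clock: 4.35
eef_pos: [0.5205, 0.0164, 0.0887]
eef_rot: [-180.0, 0.1, 177.6]
wrist_force: [0.1, 0.1, 5.5]
width: 0.0001
grip_force: 2.8
```

```bash
python3 - <<'E'
from h import *
o=arm.get_obs(); print(o["eef_pos"],o["wrist_force"],o["torque"],o["width"],o["grip_force"])
E
```

```text
[0.52045009 0.01643282 0.0887365 ] [0.05917578 0.12717233 5.4732617 ] [ 0.11154816 -0.00447639  0.0456509 ] 0.00011032422759738528 2.8486593588922915
```

```bash
python3 - <<'E'
from h import *
f=crop("scene",270,150,120,100,6,"pics/s3.png")
g=crop("top",150,170,90,90,6,"pics/t3.png")
a=cv2.imread("pics/s3.png");b=cv2.imread("pics/t3.png")[:,70:]
h=600
a=cv2.resize(a[:,200:560],(360,600));b=cv2.resize(b,(430,600))
cv2.imwrite("pics/c3.png",np.hstack([a,b]))
E
```

```text
(no output)
```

View pics/c3.png

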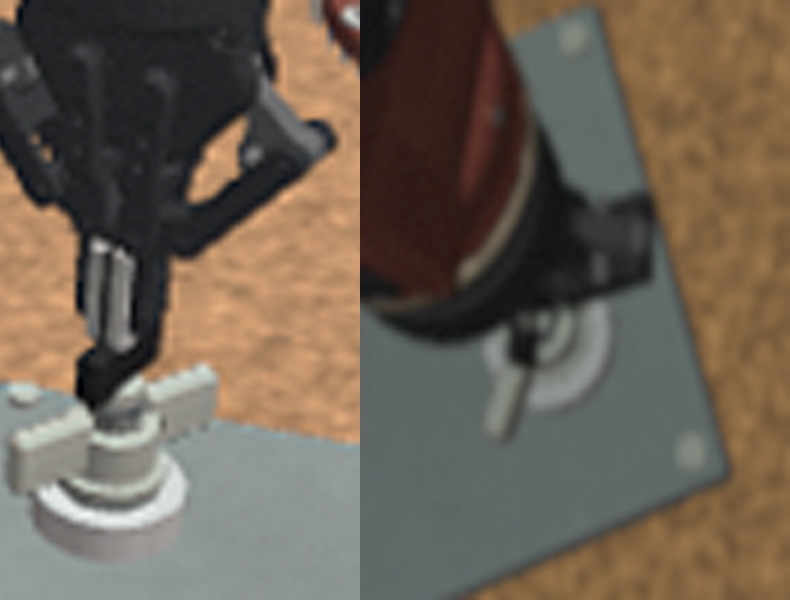

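Pads at (110,290) in the left view have closed above the bar, which is at (110,378), instead of around it. I'll check whether height or depth is at fault.

```bash
python3 - <<'E'
from h import *
f=arm.grab_frame("scene")
for z in (.0887,.101,.11,.12,.13): print(z,proj(f,[.5204,.0164,z]))
print("bar top z if at axis: see rows; old bar centre",270+316/6,190+110/6)
# triangulate bar centre from first crops
t=arm.grab_frame("top")
o1,d1=ray(t,125+465/7,160+388/7);o2,d2=ray(f,270+316/6,190+100/6)
s=np.linalg.lstsq(np.c_[d1,-d2],o2-o1,rcond=None)[0];print(o1+s[0]*d1,o2+s[1]*d2)
o1,d1=ray(t,125+495/7,160+418/7);o2,d2=ray(f,270+310/6,190+240/6)
s=np.linalg.lstsq(np.c_[d1,-d2],o2-o1,rcond=None)[0];print("boss",o1+s[0]*d1,o2+s[1]*d2)
o=arm.get_obs();print(o["eef_pos"],o["wrist_force"],o["q"])
E
```

```text
0.0887 (np.float64(321.0488705926937), np.float64(214.05109065849723))
0.101 (np.float64(321.4801289386218), np.float64(208.98361611613262))
0.11 (np.float64(321.8000625037889), np.float64(205.2242565303076))
0.12 (np.float64(322.1599731634978), np.float64(200.99514856562547))
0.13 (np.float64(322.5246350842941), np.float64(196.71021120116023))
bar top z if at axis: see rows; old bar centre 322.6666666666667 208.33333333333334
[0.51926615 0.01512412 0.10547345] [0.5180522  0.01741081 0.10563882]
boss [0.51979274 0.01551372 0.04805377] [0.51767202 0.01951395 0.0483256 ]
[0.52043276 0.01642267 0.08872968] [0.36363365 0.44372061 5.57834454] [-1.26093747e+01 -7.33568574e+00 -2.02426609e+01  7.70181808e+01
  6.80580284e-03 -1.01863303e+01]
```

The fingers have come down on top of the bar: the tips sit about 21 mm higher than the reported TCP (picture and the upward 5.5 N agree). I'll open, go 18 mm lower and close again.

{"op": "send_rows", "data": {
  "deltas": "0 0 0 0 0 0 60; 0 0 0 0 0 0 60; 0 0 0 0 0 0 60; 0 0 0 0 0 0 60; 0 0 0 0 0 0 60; 0 0 -0.02 0 0 0 60; 0 0 -0.045 0 0 0 60; 0 0 -0.045 0 0 0 60"
}}

```text
clock: 5.55
eef_pos: [0.519, 0.0167, 0.0686]
eef_rot: [180.0, -0.1, 177.6]
wrist_force: [0.5, 0.9, 0.4]
width: 0.0515
grip_force: 0.0
```

{"op": "send_rows", "data": {
  "deltas": "0 0 0 0 0 0 0; 0 0 0 0 0 0 0; 0 0 0 0 0 0 0; 0 0 0 0 0 0 0; 0 0 0 0 0 0 0; 0 0 0 0 0 0 0; 0 0 0 0 0 0 0; 0 0 0 0 0 0 0",
  "newtons": 40
}}

```text
clock: 6.55
eef_pos: [0.5202, 0.0172, 0.0705]
eef_rot: [179.9, 0.0, 177.6]
wrist_force: [-0.2, 4.7, 2.7]
width: 0.0089
grip_force: 41.7
```

```bash
python3 - <<'E'
from h import *
o=arm.get_obs(); print(o["clock"],o["eef_pos"],o["wrist_force"],o["torque"],o["width"],o["grip_force"])
E
```

```text
6.55 [0.52018095 0.01719999 0.07048889] [-0.16032026  4.67116632  2.66334183] [1.02019817 0.09387452 0.0663135 ] 0.008922121348485947 41.66614294052124
```

{"op": "send_rows", "data": {
  "deltas": "0 0.001 0 0 0 -0.025 0; 0 0.001 0 0 0 -0.05 0; 0 0.001 0 0 0 -0.075 0; 0 0.001 0 0 0 -0.1 0; 0 0.001 0 0 0 -0.125 0; 0 0.001 0 0 0 -0.15 0; 0 0.001 0 0 0 -0.175 0; 0 0.001 0 0 0 -0.2 0"
}}

```text
clock: 7.55
eef_pos: [0.5201, 0.0171, 0.0705]
eef_rot: [180.0, 0.0, 141.5]
wrist_force: [-0.6, 2.5, 2.4]
width: 0.0092
grip_force: 41.7
```

```bash
python3 - <<'E'
from h import *
o=arm.get_obs(); print(o["clock"],o["eef_pos"],o["eef_rot"],o["wrist_force"],o["torque"],o["width"],o["grip_force"])
E
```

```text
7.55 [0.52008653 0.01708459 0.07045966] [1.79968617e+02 1.84795219e-02 1.41452650e+02] [-0.58415314  2.52378138  2.36618996] [0.57262353 0.19905509 0.19130942] 0.009157034423571051 41.65002465248108
```

{"op": "send_rows", "data": {
  "deltas": "0 0 0 0 0 -0.03 0; 0 0 0 0 0 -0.06 0; 0 0 0 0 0 -0.09 0; 0 0 0 0 0 -0.12 0; 0 0 0 0 0 -0.15 0; 0 0 0 0 0 -0.18 0; 0 0 0 0 0 -0.1933 0; 0 0 0 0 0 -0.1933 0"
}}

```text
clock: 8.55
eef_pos: [0.52, 0.017, 0.0705]
eef_rot: [180.0, 0.0, 106.8]
wrist_force: [-2.0, 2.5, 4.1]
width: 0.009
grip_force: 42.0
```

{"op": "send_rows", "data": {
  "deltas": "0 0 0 0 0 0 0; 0 0 0 0 0 0 0; 0 0 0 0 0 0 60; 0 0 0 0 0 0 60; 0 0 0 0 0 0 60; 0 0 0 0 0 0 60; 0 0 0.12 0 0 0 60; 0 0 0.25 0 0 0 60"
}}

```text
clock: 9.55
eef_pos: [0.5192, 0.017, 0.1705]
eef_rot: [-179.9, -0.0, 106.8]
wrist_force: [1.9, -0.9, -0.3]
width: 0.0509
grip_force: 0.0
```

```bash
python3 - <<'E'
from h import *
f=crop("scene",250,120,160,130,5,"pics/s4.png")
o=arm.get_obs(); print(o["clock"],o["eef_pos"],o["eef_rot"],o["q"])
E
```

```text
9.6 [0.52218856 0.01639742 0.17863451] [179.59076524   0.23462667 106.78781497] [-1.25618852e+01 -8.51727433e+00 -1.19728169e+01  8.60727515e+01
 -3.92513836e-03  6.06494458e+01]
```

View pics/s4.png

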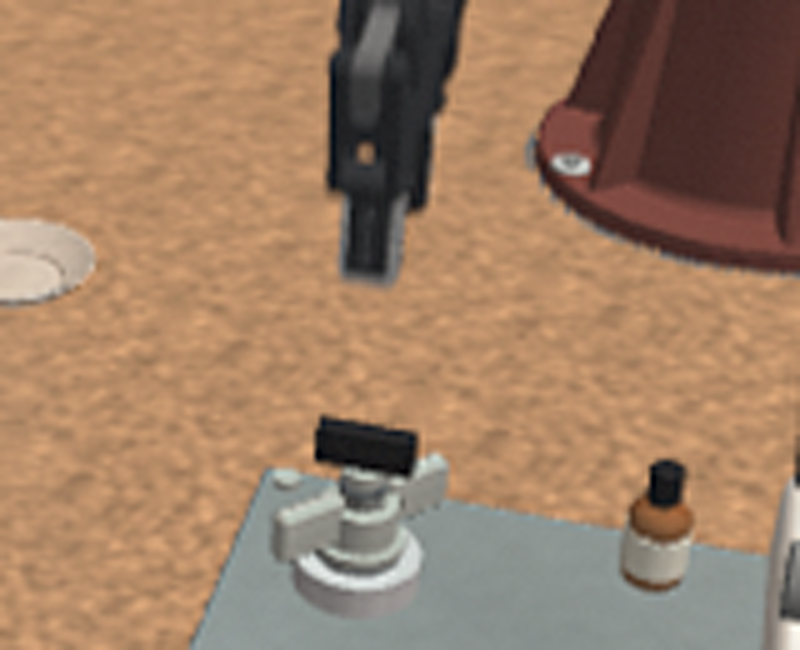

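The bar handle now lies parallel to the plate edges, at (365,445). Next I unwind the wrist at height and move over the wing that points to +x,−y.

{"op": "send_rows", "data": {
  "deltas": "0 0 0 0 0 0.0533 60; 0 0 0 0 0 0.1066 60; 0 0 0 0 0 0.1599 60; 0 0 0 0 0 0.2132 60; 0 0 0 0 0 0.2665 60; 0 0 0 0 0 0.3198 60; 0 0 0 0 0 0.3731 60; 0 0 0 0 0 0.4264 60"
}}

```text
clock: 10.6
eef_pos: [0.5199, 0.0169, 0.1699]
eef_rot: [180.0, 0.0, -176.1]
wrist_force: [0.4, 0.3, -0.3]
width: 0.0509
grip_force: 0.0
```

{"op": "send_rows", "data": {
  "deltas": "0 0 0 0 0 0.0533 60; 0 0 0 0 0 0.1066 60; 0 0 0 0 0 0.1599 60; 0 0 0 0 0 0.2132 60; 0 0 0 0 0 0.2665 60; 0 0 0 0 0 0.3198 60; 0 0 0 0 0 0.3731 60; 0 0 0 0 0 0.4264 60"
}}

```text
clock: 11.6
eef_pos: [0.5199, 0.0169, 0.1699]
eef_rot: [180.0, -0.0, -99.4]
wrist_force: [0.1, -0.1, -1.1]
width: 0.051
grip_force: 0.0
```

{"op": "send_rows", "data": {
  "deltas": "0.0104 -0.0044 0 0 0 0.0533 60; 0.0207 -0.0088 0 0 0 0.1066 60; 0.0311 -0.0131 0 0 0 0.1599 60; 0.0414 -0.0175 0 0 0 0.2132 60; 0.0518 -0.0219 0 0 0 0.2665 60; 0.0621 -0.0263 0 0 0 0.3198 60; 0.0725 -0.0306 0 0 0 0.3731 60; 0.0828 -0.035 0 0 0 0.4264 60"
}}

```text
clock: 12.6
eef_pos: [0.5532, 0.0028, 0.1698]
eef_rot: [180.0, 0.0, -22.6]
wrist_force: [-0.2, -1.0, -1.6]
width: 0.0512
grip_force: 0.0
```

{"op": "send_rows", "data": {
  "deltas": "0 0 -0.05 0 0 0 60; 0 0 -0.1 0 0 0 60; 0 0 -0.15 0 0 0 60; 0 0 -0.2 0 0 0 60; 0 0 -0.24 0 0 0 60; 0 0 -0.28 0 0 0 60; 0 0 -0.3125 0 0 0 60; 0 0 -0.3125 0 0 0 60"
}}

```text
clock: 13.6
eef_pos: [0.5523, 0.0031, 0.0439]
eef_rot: [180.0, 0.1, -23.0]
wrist_force: [-0.8, 1.1, 0.4]
width: 0.0512
grip_force: 0.0
```

```bash
python3 - <<'E'
from h import *
f=crop("scene",250,120,160,130,5,"pics/s5.png")
o=arm.get_obs(); print(o["clock"],o["eef_pos"],o["eef_rot"],o["q"],o["wrist_force"],o["torque"])
E
```

```text
13.65 [0.55289596 0.00294861 0.04484523] [ 1.79991336e+02  2.42029144e-02 -2.29658522e+01] [-1.32479406e+01 -4.17942837e-02 -1.78733327e+01  7.21937797e+01
 -4.45431940e-03 -1.70282089e+02] [1.07967035 0.71657259 0.82793123] [-0.00342218 -0.01106971  0.02405167]
```

View pics/s5.png

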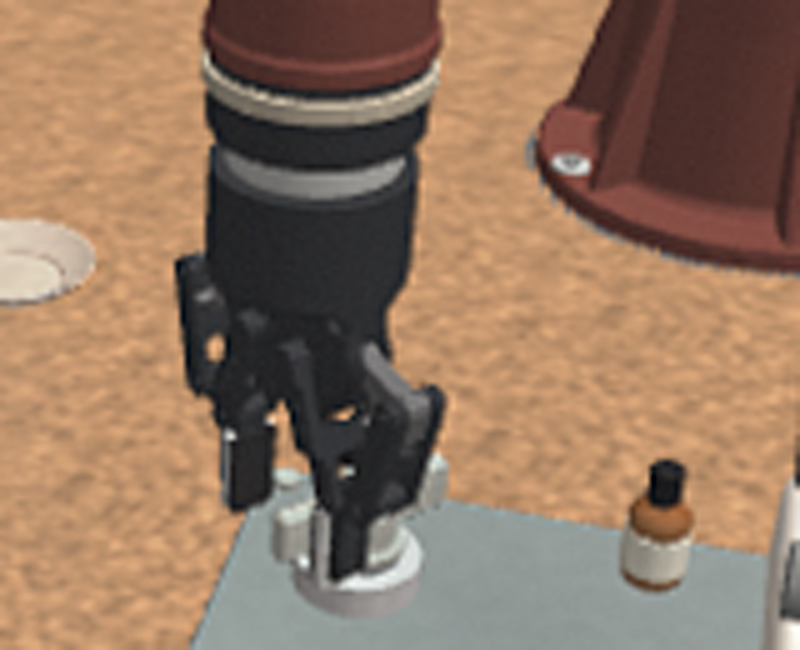

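The fingertips, at (245,505) and (345,575), straddle the wing end at (293,530). Closing.

{"op": "send_rows", "data": {
  "deltas": "0 0 0 0 0 0 0; 0 0 0 0 0 0 0; 0 0 0 0 0 0 0; 0 0 0 0 0 0 0; 0 0 0 0 0 0 0; 0 0 0 0 0 0 0; 0 0 0 0 0 0 0; 0 0 0 0 0 0 0",
  "newtons": 60
}}

```text
clock: 14.65
eef_pos: [0.5535, 0.0026, 0.0456]
eef_rot: [180.0, -0.1, -23.0]
wrist_force: [-1.1, -2.4, 5.7]
width: 0.0079
grip_force: 60.3
```

```bash
cat > st.py <<'E'
from h import *
A=np.array([.520,.0175])
o=arm.get_obs(); p=o["eef_pos"]; F=o["wrist_force"]; d=p[:2]-A
print(o["clock"],"pos",p.round(4),"yaw",o["eef_rot"][2].round(2),"F",F.round(1),"T",o["torque"].round(3),"w",round(o["width"],4))
print("axis moment",round(o["torque"][2]+d[0]*F[1]-d[1]*F[0],3),"radial F",round(F[:2]@d/np.linalg.norm(d),1),"ang",np.degrees(np.arctan2(d[1],d[0])).round(2),"r",np.linalg.norm(d).round(4),"q6",o["q"][5].round(1))
E
cat > rows.py <<'E'
# numbers for the next 8 rows: from commanded angle a (deg), turning by t deg, then z following
import sys; from h import *
a,t,r=map(float,sys.argv[1:4])
for k in range(1,9):
    b=np.radians(a-t*k/8); c=np.radians(a)
    print("%.4f %.4f %.4f 0 0 %.4f 0;"%((np.cos(b)-np.cos(c))*r/.4,(np.sin(b)-np.sin(c))*r/.4,-.004*t*k/8/360/.4,-t*k/8/180),end=" ")
print()
E
python3 st.py; python3 rows.py -23 24 .036
```

```text
14.65 pos [0.5535 0.0026 0.0456] yaw -22.97 F [-1.1 -2.4  5.7] T [-0.399  0.106 -0.145] w 0.0079
axis moment -0.243 radial F -0.1 ang -23.95 r 0.0367 q6 -170.3
-0.0020 -0.0043 -0.0001 0 0 -0.0167 0; -0.0041 -0.0085 -0.0002 0 0 -0.0333 0; -0.0065 -0.0125 -0.0003 0 0 -0.0500 0; -0.0091 -0.0165 -0.0003 0 0 -0.0667 0; -0.0119 -0.0202 -0.0004 0 0 -0.0833 0; -0.0149 -0.0239 -0.0005 0 0 -0.1000 0; -0.0181 -0.0274 -0.0006 0 0 -0.1167 0; -0.0215 -0.0307 -0.0007 0 0 -0.1333 0;
```

{"op": "send_rows", "data": {
  "deltas": "-0.0020 -0.0043 -0.0001 0 0 -0.0167 0; -0.0041 -0.0085 -0.0002 0 0 -0.0333 0; -0.0065 -0.0125 -0.0003 0 0 -0.0500 0; -0.0091 -0.0165 -0.0003 0 0 -0.0667 0; -0.0119 -0.0202 -0.0004 0 0 -0.0833 0; -0.0149 -0.0239 -0.0005 0 0 -0.1000 0; -0.0181 -0.0274 -0.0006 0 0 -0.1167 0; -0.0215 -0.0307 -0.0007 0 0 -0.1333 0"
}}

```text
clock: 15.65
eef_pos: [0.5451, -0.0093, 0.0454]
eef_rot: [-179.9, -0.1, -47.0]
wrist_force: [2.0, 0.0, 5.2]
width: 0.0082
grip_force: 60.4
```

```bash
python3 st.py; python3 rows.py -47 32 .036; python3 rows.py -79 32 .036
```

```text
15.65 pos [ 0.5451 -0.0093  0.0454] yaw -47.02 F [2.  0.  5.2] T [-0.034 -0.082  0.237] w 0.0082
axis moment 0.291 radial F 1.3 ang -46.94 r 0.0367 q6 -147.7
-0.0047 -0.0041 -0.0001 0 0 -0.0222 0; -0.0098 -0.0079 -0.0002 0 0 -0.0444 0; -0.0150 -0.0113 -0.0003 0 0 -0.0667 0; -0.0205 -0.0144 -0.0004 0 0 -0.0889 0; -0.0262 -0.0170 -0.0006 0 0 -0.1111 0; -0.0321 -0.0193 -0.0007 0 0 -0.1333 0; -0.0381 -0.0211 -0.0008 0 0 -0.1556 0; -0.0442 -0.0225 -0.0009 0 0 -0.1778 0; 
-0.0062 -0.0010 -0.0001 0 0 -0.0222 0; -0.0125 -0.0015 -0.0002 0 0 -0.0444 0; -0.0187 -0.0016 -0.0003 0 0 -0.0667 0; -0.0250 -0.0013 -0.0004 0 0 -0.0889 0; -0.0313 -0.0005 -0.0006 0 0 -0.1111 0; -0.0374 0.0007 -0.0007 0 0 -0.1333 0; -0.0435 0.0023 -0.0008 0 0 -0.1556 0; -0.0494 0.0043 -0.0009 0 0 -0.1778 0;
```

Axis moment reads 0.29 N m, which matches the running torque. Carrying on.

{"op": "send_rows", "data": {
  "deltas": "-0.0047 -0.0041 -0.0001 0 0 -0.0222 0; -0.0098 -0.0079 -0.0002 0 0 -0.0444 0; -0.0150 -0.0113 -0.0003 0 0 -0.0667 0; -0.0205 -0.0144 -0.0004 0 0 -0.0889 0; -0.0262 -0.0170 -0.0006 0 0 -0.1111 0; -0.0321 -0.0193 -0.0007 0 0 -0.1333 0; -0.0381 -0.0211 -0.0008 0 0 -0.1556 0; -0.0442 -0.0225 -0.0009 0 0 -0.1778 0"
}}

```text
clock: 16.65
eef_pos: [0.5272, -0.0186, 0.045]
eef_rot: [-179.9, -0.0, -79.1]
wrist_force: [-0.7, -1.4, 5.5]
width: 0.0084
grip_force: 60.5
```

{"op": "send_rows", "data": {
  "deltas": "-0.0062 -0.0010 -0.0001 0 0 -0.0222 0; -0.0125 -0.0015 -0.0002 0 0 -0.0444 0; -0.0187 -0.0016 -0.0003 0 0 -0.0667 0; -0.0250 -0.0013 -0.0004 0 0 -0.0889 0; -0.0313 -0.0005 -0.0006 0 0 -0.1111 0; -0.0374 0.0007 -0.0007 0 0 -0.1333 0; -0.0435 0.0023 -0.0008 0 0 -0.1556 0; -0.0494 0.0043 -0.0009 0 0 -0.1778 0"
}}

```text
clock: 17.65
eef_pos: [0.5071, -0.017, 0.0446]
eef_rot: [-180.0, -0.0, -111.1]
wrist_force: [-2.1, -1.1, 7.0]
width: 0.0082
grip_force: 60.6
```

```bash
python3 st.py; for a in -111 -127 -143 ; do python3 rows.py $a 16 .036;done
```

```text
17.65 pos [ 0.5071 -0.017   0.0446] yaw -111.07 F [-2.1 -1.1  7. ] T [-0.452  0.395  0.284] w 0.0082
axis moment 0.224 radial F 1.7 ang -110.5 r 0.0368 q6 -85.6
-0.0029 0.0012 -0.0001 0 0 -0.0111 0; -0.0058 0.0025 -0.0001 0 0 -0.0222 0; -0.0086 0.0038 -0.0002 0 0 -0.0333 0; -0.0114 0.0053 -0.0002 0 0 -0.0444 0; -0.0141 0.0069 -0.0003 0 0 -0.0556 0; -0.0168 0.0085 -0.0003 0 0 -0.0667 0; -0.0194 0.0103 -0.0004 0 0 -0.0778 0; -0.0219 0.0121 -0.0004 0 0 -0.0889 0; 
-0.0025 0.0019 -0.0001 0 0 -0.0111 0; -0.0049 0.0040 -0.0001 0 0 -0.0222 0; -0.0072 0.0061 -0.0002 0 0 -0.0333 0; -0.0095 0.0082 -0.0002 0 0 -0.0444 0; -0.0117 0.0105 -0.0003 0 0 -0.0556 0; -0.0138 0.0128 -0.0003 0 0 -0.0667 0; -0.0158 0.0152 -0.0004 0 0 -0.0778 0; -0.0177 0.0177 -0.0004 0 0 -0.0889 0; 
-0.0018 0.0025 -0.0001 0 0 -0.0111 0; -0.0036 0.0051 -0.0001 0 0 -0.0222 0; -0.0053 0.0078 -0.0002 0 0 -0.0333 0; -0.0068 0.0105 -0.0002 0 0 -0.0444 0; -0.0083 0.0133 -0.0003 0 0 -0.0556 0; -0.0097 0.0161 -0.0003 0 0 -0.0667 0; -0.0110 0.0190 -0.0004 0 0 -0.0778 0; -0.0121 0.0219 -0.0004 0 0 -0.0889 0;
```

{"op": "send_rows", "data": {
  "deltas": "-0.0029 0.0012 -0.0001 0 0 -0.0111 0; -0.0058 0.0025 -0.0001 0 0 -0.0222 0; -0.0086 0.0038 -0.0002 0 0 -0.0333 0; -0.0114 0.0053 -0.0002 0 0 -0.0444 0; -0.0141 0.0069 -0.0003 0 0 -0.0556 0; -0.0168 0.0085 -0.0003 0 0 -0.0667 0; -0.0194 0.0103 -0.0004 0 0 -0.0778 0; -0.0219 0.0121 -0.0004 0 0 -0.0889 0"
}}

```text
clock: 18.65
eef_pos: [0.4982, -0.0121, 0.0444]
eef_rot: [-180.0, -0.0, -127.0]
wrist_force: [-3.3, -2.4, 7.0]
width: 0.0086
grip_force: 60.7
```

{"op": "send_rows", "data": {
  "deltas": "-0.0025 0.0019 -0.0001 0 0 -0.0111 0; -0.0049 0.0040 -0.0001 0 0 -0.0222 0; -0.0072 0.0061 -0.0002 0 0 -0.0333 0; -0.0095 0.0082 -0.0002 0 0 -0.0444 0; -0.0117 0.0105 -0.0003 0 0 -0.0556 0; -0.0138 0.0128 -0.0003 0 0 -0.0667 0; -0.0158 0.0152 -0.0004 0 0 -0.0778 0; -0.0177 0.0177 -0.0004 0 0 -0.0889 0"
}}

```text
clock: 19.65
eef_pos: [0.4909, -0.0049, 0.0442]
eef_rot: [-180.0, -0.0, -143.0]
wrist_force: [-3.9, -2.2, 8.4]
width: 0.0082
grip_force: 60.8
```

```bash
python3 st.py
```

```text
19.65 pos [ 0.4909 -0.0049  0.0442] yaw -143.01 F [-3.9 -2.2  8.4] T [-0.454  0.731  0.35 ] w 0.0082
axis moment 0.327 radial F 4.4 ang -142.38 r 0.0367 q6 -52.8
```

{"op": "send_rows", "data": {
  "deltas": "-0.0018 0.0025 -0.0001 0 0 -0.0111 0; -0.0036 0.0051 -0.0001 0 0 -0.0222 0; -0.0053 0.0078 -0.0002 0 0 -0.0333 0; -0.0068 0.0105 -0.0002 0 0 -0.0444 0; -0.0083 0.0133 -0.0003 0 0 -0.0556 0; -0.0097 0.0161 -0.0003 0 0 -0.0667 0; -0.0110 0.0190 -0.0004 0 0 -0.0778 0; -0.0121 0.0219 -0.0004 0 0 -0.0889 0"
}}

```text
clock: 20.65
eef_pos: [0.4859, 0.004, 0.044]
eef_rot: [-180.0, -0.0, -159.0]
wrist_force: [-3.9, -2.8, 8.8]
width: 0.008
grip_force: 60.9
```

```bash
python3 st.py; for a in -159 -171 -183 -195 ; do python3 rows.py $a 12 .036;done
```

```text
20.65 pos [0.4859 0.004  0.044 ] yaw -159.01 F [-3.9 -2.8  8.8] T [-0.334  1.027  0.272] w 0.008
axis moment 0.314 radial F 4.7 ang -158.39 r 0.0367 q6 -36.0
-0.0008 0.0022 -0.0000 0 0 -0.0083 0; -0.0016 0.0044 -0.0001 0 0 -0.0167 0; -0.0023 0.0067 -0.0001 0 0 -0.0250 0; -0.0029 0.0090 -0.0002 0 0 -0.0333 0; -0.0035 0.0112 -0.0002 0 0 -0.0417 0; -0.0040 0.0135 -0.0003 0 0 -0.0500 0; -0.0045 0.0159 -0.0003 0 0 -0.0583 0; -0.0049 0.0182 -0.0003 0 0 -0.0667 0; 
-0.0003 0.0023 -0.0000 0 0 -0.0083 0; -0.0006 0.0047 -0.0001 0 0 -0.0167 0; -0.0008 0.0070 -0.0001 0 0 -0.0250 0; -0.0010 0.0094 -0.0002 0 0 -0.0333 0; -0.0011 0.0117 -0.0002 0 0 -0.0417 0; -0.0011 0.0141 -0.0003 0 0 -0.0500 0; -0.0011 0.0164 -0.0003 0 0 -0.0583 0; -0.0010 0.0188 -0.0003 0 0 -0.0667 0; 
0.0002 0.0024 -0.0000 0 0 -0.0083 0; 0.0004 0.0047 -0.0001 0 0 -0.0167 0; 0.0006 0.0070 -0.0001 0 0 -0.0250 0; 0.0010 0.0094 -0.0002 0 0 -0.0333 0; 0.0014 0.0117 -0.0002 0 0 -0.0417 0; 0.0018 0.0140 -0.0003 0 0 -0.0500 0; 0.0024 0.0163 -0.0003 0 0 -0.0583 0; 0.0029 0.0186 -0.0003 0 0 -0.0667 0; 
0.0006 0.0023 -0.0000 0 0 -0.0083 0; 0.0013 0.0045 -0.0001 0 0 -0.0167 0; 0.0021 0.0067 -0.0001 0 0 -0.0250 0; 0.0029 0.0090 -0.0002 0 0 -0.0333 0; 0.0038 0.0111 -0.0002 0 0 -0.0417 0; 0.0047 0.0133 -0.0003 0 0 -0.0500 0; 0.0057 0.0155 -0.0003 0 0 -0.0583 0; 0.0067 0.0176 -0.0003 0 0 -0.0667 0;
```

{"op": "send_rows", "data": {
  "deltas": "-0.0008 0.0022 -0.0000 0 0 -0.0083 0; -0.0016 0.0044 -0.0001 0 0 -0.0167 0; -0.0023 0.0067 -0.0001 0 0 -0.0250 0; -0.0029 0.0090 -0.0002 0 0 -0.0333 0; -0.0035 0.0112 -0.0002 0 0 -0.0417 0; -0.0040 0.0135 -0.0003 0 0 -0.0500 0; -0.0045 0.0159 -0.0003 0 0 -0.0583 0; -0.0049 0.0182 -0.0003 0 0 -0.0667 0"
}}

```text
clock: 21.65
eef_pos: [0.4839, 0.0114, 0.0439]
eef_rot: [-180.0, -0.0, -171.0]
wrist_force: [-4.7, -1.1, 9.2]
width: 0.0083
grip_force: 60.9
```

```bash
python3 st.py
```

```text
21.65 pos [0.4839 0.0114 0.0439] yaw -170.99 F [-4.7 -1.1  9.2] T [-0.231  1.021  0.256] w 0.0083
axis moment 0.267 radial F 4.8 ang -170.36 r 0.0367 q6 -23.2
```

{"op": "send_rows", "data": {
  "deltas": "-0.0003 0.0023 -0.0000 0 0 -0.0083 0; -0.0006 0.0047 -0.0001 0 0 -0.0167 0; -0.0008 0.0070 -0.0001 0 0 -0.0250 0; -0.0010 0.0094 -0.0002 0 0 -0.0333 0; -0.0011 0.0117 -0.0002 0 0 -0.0417 0; -0.0011 0.0141 -0.0003 0 0 -0.0500 0; -0.0011 0.0164 -0.0003 0 0 -0.0583 0; -0.0010 0.0188 -0.0003 0 0 -0.0667 0"
}}

```text
clock: 22.65
eef_pos: [0.4834, 0.019, 0.0437]
eef_rot: [-180.0, -0.1, 177.0]
wrist_force: [-5.0, -1.2, 8.9]
width: 0.0081
grip_force: 60.9
```

```bash
python3 st.py
```

```text
22.65 pos [0.4834 0.019  0.0437] yaw 177.01 F [-5.  -1.2  8.9] T [-0.247  1.09   0.345] w 0.0081
axis moment 0.396 radial F 5.0 ang 177.71 r 0.0366 q6 -10.3
```

{"op": "send_rows", "data": {
  "deltas": "0.0002 0.0024 -0.0000 0 0 -0.0083 0; 0.0004 0.0047 -0.0001 0 0 -0.0167 0; 0.0006 0.0070 -0.0001 0 0 -0.0250 0; 0.0010 0.0094 -0.0002 0 0 -0.0333 0; 0.0010 0.0094 -0.0002 0 0 -0.0333 0; 0.0010 0.0094 -0.0002 0 0 -0.0333 0; 0.0010 0.0094 -0.0002 0 0 -0.0333 0; 0.0010 0.0094 -0.0002 0 0 -0.0333 0"
}}

```text
clock: 23.65
eef_pos: [0.4838, 0.0226, 0.0437]
eef_rot: [-180.0, -0.1, 171.1]
wrist_force: [-6.0, -1.7, 10.1]
width: 0.0083
grip_force: 61.0
```

```bash
python3 st.py;python3 rows.py -189 6 .036
```

```text
23.65 pos [0.4838 0.0226 0.0437] yaw 171.06 F [-6.  -1.7 10.1] T [-0.34   1.194  0.255] w 0.0083
axis moment 0.346 radial F 5.7 ang 171.93 r 0.0366 q6 -3.9
0.0002 0.0012 -0.0000 0 0 -0.0042 0; 0.0004 0.0023 -0.0000 0 0 -0.0083 0; 0.0006 0.0035 -0.0001 0 0 -0.0125 0; 0.0009 0.0046 -0.0001 0 0 -0.0167 0; 0.0011 0.0058 -0.0001 0 0 -0.0208 0; 0.0014 0.0069 -0.0001 0 0 -0.0250 0; 0.0017 0.0081 -0.0001 0 0 -0.0292 0; 0.0020 0.0092 -0.0002 0 0 -0.0333 0;
```

{"op": "send_rows", "data": {
  "deltas": "0.0004 0.0023 -0.0000 0 0 -0.0083 0; 0.0009 0.0046 -0.0001 0 0 -0.0167 0; 0.0014 0.0069 -0.0001 0 0 -0.0250 0; 0.0020 0.0092 -0.0002 0 0 -0.0333 0; 0.0026 0.0115 -0.0002 0 0 -0.0417 0; 0.0026 0.0115 -0.0002 0 0 -0.0417 0; 0.0026 0.0115 -0.0002 0 0 -0.0417 0; 0.0026 0.0115 -0.0002 0 0 -0.0417 0"
}}

```text
clock: 24.65
eef_pos: [0.4847, 0.0271, 0.0436]
eef_rot: [-180.0, -0.1, 163.6]
wrist_force: [-7.5, -1.0, 9.5]
width: 0.0083
grip_force: 61.2
```

```bash
python3 st.py; for a in -196.5 -206.5 -216.5 -226.5; do python3 rows.py $a 10 .036; done
```

```text
24.65 pos [0.4847 0.0271 0.0436] yaw 163.55 F [-7.5 -1.   9.5] T [-0.37   1.305  0.294] w 0.0083
axis moment 0.402 radial F 7.0 ang 164.73 r 0.0366 q6 4.2
0.0006 0.0019 -0.0000 0 0 -0.0069 0; 0.0012 0.0037 -0.0001 0 0 -0.0139 0; 0.0019 0.0056 -0.0001 0 0 -0.0208 0; 0.0026 0.0074 -0.0001 0 0 -0.0278 0; 0.0033 0.0092 -0.0002 0 0 -0.0347 0; 0.0041 0.0110 -0.0002 0 0 -0.0417 0; 0.0049 0.0128 -0.0002 0 0 -0.0486 0; 0.0057 0.0146 -0.0003 0 0 -0.0556 0; 
0.0009 0.0017 -0.0000 0 0 -0.0069 0; 0.0018 0.0035 -0.0001 0 0 -0.0139 0; 0.0028 0.0052 -0.0001 0 0 -0.0208 0; 0.0038 0.0069 -0.0001 0 0 -0.0278 0; 0.0049 0.0085 -0.0002 0 0 -0.0347 0; 0.0059 0.0102 -0.0002 0 0 -0.0417 0; 0.0070 0.0118 -0.0002 0 0 -0.0486 0; 0.0082 0.0134 -0.0003 0 0 -0.0556 0; 
0.0012 0.0016 -0.0000 0 0 -0.0069 0; 0.0024 0.0031 -0.0001 0 0 -0.0139 0; 0.0037 0.0046 -0.0001 0 0 -0.0208 0; 0.0049 0.0061 -0.0001 0 0 -0.0278 0; 0.0063 0.0076 -0.0002 0 0 -0.0347 0; 0.0076 0.0090 -0.0002 0 0 -0.0417 0; 0.0090 0.0104 -0.0002 0 0 -0.0486 0; 0.0104 0.0117 -0.0003 0 0 -0.0556 0; 
0.0014 0.0013 -0.0000 0 0 -0.0069 0; 0.0029 0.0026 -0.0001 0 0 -0.0139 0; 0.0044 0.0039 -0.0001 0 0 -0.0208 0; 0.0059 0.0052 -0.0001 0 0 -0.0278 0; 0.0075 0.0064 -0.0002 0 0 -0.0347 0; 0.0091 0.0075 -0.0002 0 0 -0.0417 0; 0.0107 0.0087 -0.0002 0 0 -0.0486 0; 0.0123 0.0098 -0.0003 0 0 -0.0556 0;
```

{"op": "send_rows", "data": {
  "deltas": "0.0006 0.0019 -0.0000 0 0 -0.0069 0; 0.0012 0.0037 -0.0001 0 0 -0.0139 0; 0.0019 0.0056 -0.0001 0 0 -0.0208 0; 0.0026 0.0074 -0.0001 0 0 -0.0278 0; 0.0033 0.0092 -0.0002 0 0 -0.0347 0; 0.0041 0.0110 -0.0002 0 0 -0.0417 0; 0.0049 0.0128 -0.0002 0 0 -0.0486 0; 0.0057 0.0146 -0.0003 0 0 -0.0556 0"
}}

```text
clock: 25.65
eef_pos: [0.4868, 0.0329, 0.0435]
eef_rot: [-179.9, -0.1, 153.5]
wrist_force: [-9.0, -2.3, 10.9]
width: 0.0081
grip_force: 61.4
```

```bash
python3 st.py
```

```text
25.65 pos [0.4868 0.0329 0.0435] yaw 153.51 F [-9.  -2.3 10.9] T [-0.65   1.641  0.447] w 0.0081
axis moment 0.663 radial F 7.2 ang 155.19 r 0.0366 q6 15.0
```

The moment has jumped to 0.66 N m, so the nut is seated. I'll hold one call and re-read before releasing.

{"op": "send_rows", "data": {
  "deltas": "0 0 0 0 0 0 0; 0 0 0 0 0 0 0; 0 0 0 0 0 0 0; 0 0 0 0 0 0 0; 0 0 0 0 0 0 0; 0 0 0 0 0 0 0; 0 0 0 0 0 0 0; 0 0 0 0 0 0 0"
}}

```text
clock: 26.65
eef_pos: [0.4868, 0.0329, 0.0436]
eef_rot: [-179.9, -0.1, 153.5]
wrist_force: [-7.7, -2.6, 10.9]
width: 0.0078
grip_force: 61.4
```

```bash
python3 st.py
```

```text
26.65 pos [0.4868 0.0329 0.0436] yaw 153.55 F [-7.7 -2.6 10.9] T [-0.607  1.612  0.408] w 0.0078
axis moment 0.615 radial F 5.9 ang 155.17 r 0.0366 q6 14.9
```

{"op": "send_rows", "data": {
  "deltas": "0 0 0 0 0 0 50; 0 0 0 0 0 0 50; 0 0 0 0 0 0 50; 0 0 0 0 0 0 50; 0 0 0 0 0 0 50; 0 0 0.08 0 0 0 50; 0 0 0.18 0 0 0 50; 0 0 0.28 0 0 0 50"
}}

```text
clock: 27.65
eef_pos: [0.4875, 0.0331, 0.1562]
eef_rot: [180.0, -0.0, 153.5]
wrist_force: [0.4, -0.9, -0.1]
width: 0.0429
grip_force: 0.0
```

{"op": "send_rows", "data": {
  "deltas": "0 -0.05 0.1 0 0 0 50; 0 -0.1 0.15 0 0 0 50; 0 -0.18 0.15 0 0 0 50; 0 -0.27 0.15 0 0 0 50; 0 -0.36 0.15 0 0 0 50; 0 -0.45 0.15 0 0 0 50; 0 -0.5 0.15 0 0 0 50; 0 -0.5 0.15 0 0 0 50"
}}

```text
clock: 28.65
eef_pos: [0.4875, -0.1677, 0.2148]
eef_rot: [180.0, -0.0, 153.4]
wrist_force: [0.1, 0.3, 0.7]
width: 0.0425
grip_force: 0.0
```

```bash
python3 - <<'E'
from h import *
crop("top",125,160,110,90,5,"pics/t6.png"); crop("scene",270,180,130,100,5,"pics/s6.png")
a=cv2.imread("pics/t6.png")[:,180:];b=cv2.imread("pics/s6.png")[:450,:430]
cv2.imwrite("pics/c6.png",np.hstack([a,b]))
E
```

```text
(no output)
```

View pics/c6.png

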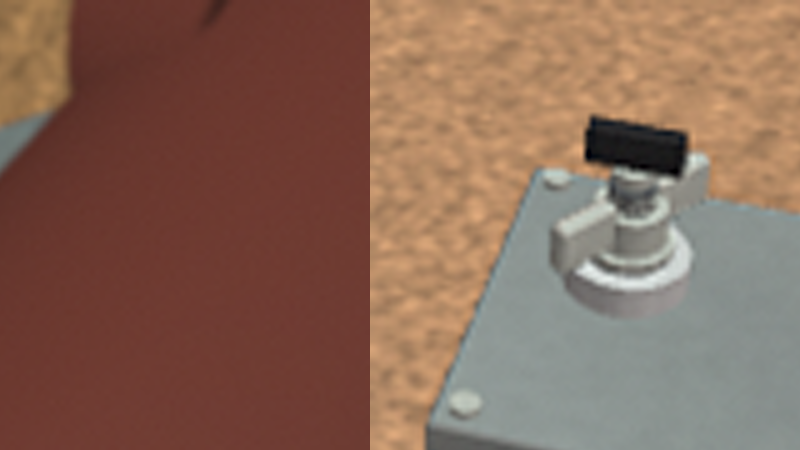

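The bar is still parallel to the plate edge, running from (590,117) to (688,133). The nut is down on its boss and the gripper is clear. Handing in.

```bash
python3 -c "
from rig import arm
print(arm.close_job())"
```

```text
the job is handed in; nothing more can be done
None
```

The handle is parallel to the plate's long edges and the jam nut is seated and tightened to about 0.6 N m by the wrist sensor. The arm is clear, nothing else was touched, and the job was handed in at about 29 s; no verdict came back.

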